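# Make up a batch of soap to weight on a spring scale

## Task

Make up the batch of soap on the spring scale to weight: add bars from the rack or take bars off until the dial pointer comes to rest inside the green band. Any bar that is not in the batch must stand on the wooden rack. Soap bruises and the scale is delicate, so grip the bars gently, set them down without slamming or pressing the scale into its red zone, and leave the jar, pump bottle and can where they are.

Things in the scene. Friction and masses are not known exactly. Their poses are not given: they have to be found in the camera images.
- large1: large soap bar, terracotta with an orange layer, 75 x 54 mm (x, y) and 46 mm high, roughly 200 g (hand-cut: weights differ); stands on the scale pan or on the rack; origin at the centre of its underside, z up
- large2: large soap bar, terracotta with an orange layer, 75 x 54 mm (x, y) and 46 mm high, roughly 200 g (hand-cut: weights differ); stands on the scale pan or on the rack; origin at the centre of its underside, z up
- loaf: biggest soap bar (uncut loaf), cream with a yellow layer, 95 x 60 mm (x, y) and 52 mm high, roughly 320 g; stands on the scale pan or on the rack; origin at the centre of its underside, z up
- medium: medium soap bar, blue with a white layer, 60 x 42 mm (x, y) and 32 mm high, roughly 80 g; stands on the scale pan or on the rack; origin at the centre of its underside, z up
- small1: small soap bar, green with a white layer, 45 x 34 mm (x, y) and 24 mm high, roughly 40 g; stands on the scale pan or on the rack; origin at the centre of its underside, z up
- small2: small soap bar, green with a white layer, 45 x 34 mm (x, y) and 24 mm high, roughly 40 g; stands on the scale pan or on the rack; origin at the centre of its underside, z up
- small3: small soap bar, green with a white layer, 45 x 34 mm (x, y) and 24 mm high, roughly 40 g; stands on the scale pan or on the rack; origin at the centre of its underside, z up
- small4: small soap bar, green with a white layer, 45 x 34 mm (x, y) and 24 mm high, roughly 40 g; stands on the scale pan or on the rack; origin at the centre of its underside, z up
- scale: blue spring scale, fixed; origin at table height under the centre of its pan, x pointing away from the robot towards the dial. Its base is 200 x 250 mm (x, y), 34 mm high; the dial head stands beyond the pan on the +x side, from x = 95 to 225 mm, y = -70 to 70 mm, up to 130 mm high
- pan_top (a point): centre of the top face of the flat, rimless steel pan, 200 x 250 mm (x, y) and 6 mm thick, axes as the scale; it moves with the pan: 90 mm above the table when empty, sinking 33.9 mm per kg of load (damped), to a stop 40 mm down (about 1.18 kg)
- dial_center (a point): centre of the white round dial, 134 mm across, which faces up and away from the robot at 45 degrees, with the green band at its top (the edge nearest the robot) and a red zone at the end of its range
- pointer (a joint): angle in rad of the black dial pointer; 0 with the pan empty, growing clockwise with load, 140 rad per metre of pan travel (4.75 rad per kg), 5.6 at the stop; the green band runs from 2.68 to 2.92 (centre 2.80, about 590 g), the red zone from 5.15 to 5.6
- rack: wooden slatted soap rack, fixed; origin at table height under its centre; board 220 x 300 mm (x, y), its top 70.5 mm above the table
- rack_top (a point): centre of the top of the rack board, axes as the rack; bars on the rack stand on this plane
- jar: amber jar with dark lid, 48 mm across, 70 mm high, stands among the bars on the rack; origin at the centre of its underside; leave alone
- pump: black pump bottle, 56 mm across, 184 mm high with its 40 mm spout, stands on the table behind the rack; origin at the centre of its underside; leave alone
- tin: small aluminium can with a yellow label, 60 mm across, 50 mm high, stands on the table beside the scale on the robot side; origin at the centre of its underside; leave alone
Not all that is in view belongs to the job. There is more than one size of the medium; the one meant has the size given above.

How it is judged (in metres and radians):
At the end, for the whole second after the job is handed in: The pointer rests between 2.68 and 2.92 rad (speed under 0.1 rad/s), and every soap bar is at rest (under 20 mm/s) with its origin either over the pan (within 100 x 125 mm of its centre, 6 mm below to 50 mm above it) or over the rack (within 110 x 150 mm of its centre, 6 mm below to 50 mm above) (value of joint pointer between 2.68 and 2.92 rad and velocity of joint pointer between -0.1 and 0.1 rad/s and ((x of large1 in the frame of pan_top between -0.1 and 0.1 m and y of large1 in the frame of pan_top between -0.125 and 0.125 m and z of large1 in the frame of pan_top between -0.006 and 0.05 m) or (x of large1 in the frame of rack_top between -0.11 and 0.11 m and y of large1 in the frame of rack_top between -0.15 and 0.15 m and z of large1 in the frame of rack_top between -0.006 and 0.05 m)) and linear speed of each of large1, large2, loaf, medium, small1, small2, small3, small4 below 0.02 m/s and ((x of large2 in the frame of pan_top between -0.1 and 0.1 m and y of large2 in the frame of pan_top between -0.125 and 0.125 m and z of large2 in the frame of pan_top between -0.006 and 0.05 m) or (x of large2 in the frame of rack_top between -0.11 and 0.11 m and y of large2 in the frame of rack_top between -0.15 and 0.15 m and z of large2 in the frame of rack_top between -0.006 and 0.05 m)) and ((x of loaf in the frame of pan_top between -0.1 and 0.1 m and y of loaf in the frame of pan_top between -0.125 and 0.125 m and z of loaf in the frame of pan_top between -0.006 and 0.05 m) or (x of loaf in the frame of rack_top between -0.11 and 0.11 m and y of loaf in the frame of rack_top between -0.15 and 0.15 m and z of loaf in the frame of rack_top between -0.006 and 0.05 m)) and ((x of medium in the frame of pan_top between -0.1 and 0.1 m and y of medium in the frame of pan_top between -0.125 and 0.125 m and z of medium in the frame of pan_top between -0.006 and 0.05 m) or (x of medium in the frame of rack_top between -0.11 and 0.11 m and y of medium in the frame of rack_top between -0.15 and 0.15 m and z of medium in the frame of rack_top between -0.006 and 0.05 m)) and ((x of small1 in the frame of pan_top between -0.1 and 0.1 m and y of small1 in the frame of pan_top between -0.125 and 0.125 m and z of small1 in the frame of pan_top between -0.006 and 0.05 m) or (x of small1 in the frame of rack_top between -0.11 and 0.11 m and y of small1 in the frame of rack_top between -0.15 and 0.15 m and z of small1 in the frame of rack_top between -0.006 and 0.05 m)) and ((x of small2 in the frame of pan_top between -0.1 and 0.1 m and y of small2 in the frame of pan_top between -0.125 and 0.125 m and z of small2 in the frame of pan_top between -0.006 and 0.05 m) or (x of small2 in the frame of rack_top between -0.11 and 0.11 m and y of small2 in the frame of rack_top between -0.15 and 0.15 m and z of small2 in the frame of rack_top between -0.006 and 0.05 m)) and ((x of small3 in the frame of pan_top between -0.1 and 0.1 m and y of small3 in the frame of pan_top between -0.125 and 0.125 m and z of small3 in the frame of pan_top between -0.006 and 0.05 m) or (x of small3 in the frame of rack_top between -0.11 and 0.11 m and y of small3 in the frame of rack_top between -0.15 and 0.15 m and z of small3 in the frame of rack_top between -0.006 and 0.05 m)) and ((x of small4 in the frame of pan_top between -0.1 and 0.1 m and y of small4 in the frame of pan_top between -0.125 and 0.125 m and z of small4 in the frame of pan_top between -0.006 and 0.05 m) or (x of small4 in the frame of rack_top between -0.11 and 0.11 m and y of small4 in the frame of rack_top between -0.15 and 0.15 m and z of small4 in the frame of rack_top between -0.006 and 0.05 m))); the robot touches nothing.
It fails at once if a soap bar is squeezed: contact force between the fingers and a bar above 110 N (both fingers added up) (contact force between the fingers and large1 above 110 N or contact force between the fingers and large2 above 110 N or contact force between the fingers and loaf above 110 N or contact force between the fingers and medium above 110 N or contact force between the fingers and small1 above 110 N or contact force between the fingers and small2 above 110 N or contact force between the fingers and small3 above 110 N or contact force between the fingers and small4 above 110 N).
It fails at once if the scale is driven into its red zone (pointer above 5.15, pan more than 36.8 mm down) (value of joint pointer above 5.15 rad).
It fails at once if the jar is moved more than 20 mm or tilted more than 0.3 rad (distance of jar from where it was at the start of the episode above 0.02 m or angle between jar's own z axis and vertical above 0.3 rad).
It fails at once if the pump is moved more than 20 mm or tilted more than 0.3 rad (distance of pump from where it was at the start of the episode above 0.02 m or angle between pump's own z axis and vertical above 0.3 rad).
It fails at once if the tin is moved more than 20 mm or tilted more than 0.3 rad (distance of tin from where it was at the start of the episode above 0.02 m or angle between tin's own z axis and vertical above 0.3 rad).
It also fails if it takes over 72 s, if anything falls off the work surface, if the arm or the gripper's body presses on something with over 40 N, if the wrist force passes 120 N, or if a joint passes its speed limit or range.

## Robot

A 6-joint arm with a two-finger parallel gripper is mounted at the origin on the work surface. World frame = base frame: x ahead of the robot, y to its left, z up, the work surface at z = 0. Lengths are in m, angles in degrees, forces in N, time in s.
With the tool pointing down it reaches from about 0.375 to 0.9 m from the base axis. Payload 3.1 kg.
Tool frame: the origin (TCP) lies between the finger pads; the fingertips stand 11 mm ahead of it and the grasp point (between the pads) lies 8 mm behind it; z points along the fingers, y is the line along which they close (so a half turn about z gives the same grasp; the last joint's range is limited). The gripper opens to 87 mm and grips with 3 to 60 N. Pads are 19 mm wide; open, the fingers measure 117 mm over their backs; the gripper's body (75 mm by 190 mm) begins 51 mm behind the grasp point.
Start: joints at [62.137, 30.224, 82.088, -0, 67.689, -10.227], TCP at [0.189, 0.596, 0.2] pointing down, gripper open.
Joint ranges: [-176.69, 176.69], [-43.24, 126.21], [12.49, 139.97], [-82, 262], [0, 151.66], [-163.58, 163.58]. Speed limits (degrees/s): [159.86, 159.86, 180, 180, 180, 180].

## Interface

Orientations are given as a 3x3 rotation matrix whose columns are the frame's x, y, z axes.
In Python, from rig import bot, viewer, workorder, models gives the robot as it stands.
- The arm moves only by the shell command python3 -m jog 'ROWS'. ROWS is JSON, a list of rows, each a list of 7 numbers: the opening, from 0 (shut) to 1 (fully open), then the shift along the tool's x, y, z in m, then the turn, a rotation vector about the tool's x, y, z in degrees. In form: [[claw, x, y, z, ax, ay, az], ...]. A call has 1 to 20 rows; each row is the pose to reach, as a shift and turn from the pose commanded when the call began, along the tool's axes at that moment; what a row does not reach only later rows make up. A row lasts 1/8 s, in which the tool goes at most 62.5 mm and 10.7 degrees, less where a joint would pass 70% of its speed; a pose out of reach is approached as far as the arm can. A call with a gripper value outside its range is refused whole. The fingers move at their own pace and stop on an object; the grip force is fixed at half the most. Time passes only in rows, so rows that repeat a pose let the fingers close. It gives the time, the measured TCP pose, the force, the opening and the grip force at its end, in the units of the state.
- bot.read_state(): the state, without advancing time (a new reading comes with each control period).
- viewer.capture(name): name is "side" or "top" or "wrist"; returns (picture, depth): 384x512x3 uint8, blue, green, red; 384x512 float32, m along the optical axis (not along the pixel's ray), 0 where there is no reading.
- viewer.camera_info(name): a dict with "fx", "fy", "cx", "cy" (pixels), "world_to_cam" (4x4, takes a point from world to camera coordinates). Camera axes: x right, y down, z forward; pixel columns grow to the right and rows downward; lengths in m; the calibration is good to about 2 mm. A picture is of the moment at which its call begins: read the wrist's pose just before it. camera_info takes no time and is no camera call; for the wrist camera it gives the pose at the moment of the call.
- workorder.hand_in(): hands the job in; it is judged then, once.
Trained networks look in the newest picture that a camera, given by its name, has taken for a name from the list of things; names that differ only in an ending like _2 or _b are one class to them, and where a whole thing is asked for, a point or a joint stands for the part that bears it (a point fixed in the world has none). Each returns a list of dicts, best first, with "p" (0 to 1); they miss things now and then, are a little off and sometimes report something else, mostly with a low value. They report only what shows in the picture. A call takes as long as a camera call. They do not tell look-alikes from the thing itself.
- models.outline_of(camera, thing): "mask" (384x512 bool, what is visible of it).
- models.tip_of(camera, thing): "xyz" ([x, y, z] in m, in world coordinates, good to about 4 mm: a listed point, or the origin of a listed thing).
The state is a dict: "time_s": time; "joint_positions": joint angles; "qvel": joint speeds; "tau": joint torques, N m; "position": TCP position; "tcp_rot": TCP orientation; "force": force on the tool from outside, world axes, zero at the start; "moment": the same for the moment, N m; "opening": opening from 0.0 (shut) to 1.0 (fully open); "grasp_force": force on a finger pad.
Only numpy, scipy, OpenCV 4.12 (cv2) and the standard library are available. Lean on these libraries where they do the work, as an engineer would, in place of code of your own. Each camera call takes 0.05 s, during which the arm holds its last target. There are 200 camera calls.

## Working session

There is one attempt and no reset: what is moved stays moved. The work goes in short steps, Python scripts to look and compute and a shell command to move; the robot and the scene stay as the last step left them, time stands still between calls to the robot, and variables do not carry over. Pictures are saved under pics/ and viewed, at most 10 in all, crops included, and the job is handed in when it is done.

```bash
mkdir -p pics; cat > h.py <<'E'
import numpy as np, cv2
from rig import bot, viewer, workorder, models
def cap(n,f=None):
    im,d=viewer.capture(n); ci=viewer.camera_info(n)
    if f: cv2.imwrite('pics/'+f,im)
    return im,d,ci
def cloud(d,ci):
    v,u=np.mgrid[:384,:512]; P=np.stack([(u-ci['cx'])/ci['fx']*d,(v-ci['cy'])/ci['fy']*d,d,np.ones_like(d)],-1)
    return (P@np.linalg.inv(ci['world_to_cam']).T)[...,:3]
E
python3 - <<'E'
from h import *
s=bot.read_state(); print(s['time_s'],s['position'],np.round(s['tcp_rot'],3).tolist(),s['opening'])
for c in('top','side'):
    im,d,ci=cap(c,c+'1.png'); print(c,ci['fx'],np.linalg.inv(ci['world_to_cam'])[:3,3].round(3))
    for t in('scale','rack_top','pan_top','dial_center','large1','loaf','medium','small1','jar','pump','tin'):
        print(t,[(round(float(r['p']),2),np.round(r['xyz'],3).tolist()) for r in models.tip_of(c,t)])
im=np.hstack([cv2.imread('pics/top1.png'),cv2.imread('pics/side1.png')]); 
E
```

```text
0.0 [0.18895216 0.59493435 0.19896172] [[-0.953, 0.303, -0.001], [0.303, 0.953, -0.002], [0.0, -0.002, -1.0]] 0.9977715912866003
top 486.74263984892804 [0.363 0.004 1.305]
scale [(0.78, [0.507, 0.189, 0.002])]
rack_top [(0.72, [0.541, -0.174, 0.068])]
pan_top [(0.69, [0.506, 0.185, 0.078]), (0.17, [0.604, -0.28, 0.071])]
dial_center [(0.76, [0.674, 0.196, 0.08])]
large1 [(0.88, [0.552, 0.102, 0.078]), (0.87, [0.552, 0.195, 0.074])]
loaf [(0.63, [0.481, -0.081, 0.07])]
medium [(0.73, [0.376, -0.219, 0.001]), (0.68, [0.479, -0.181, 0.066]), (0.58, [0.378, -0.126, -0.002])]
small1 [(0.84, [0.593, -0.174, 0.067]), (0.77, [0.481, -0.274, 0.07]), (0.74, [0.604, -0.074, 0.074]), (0.59, [0.456, 0.114, 0.075])]
jar [(0.86, [0.6, -0.28, 0.072]), (0.64, [0.537, -0.171, 0.069])]
pump [(0.83, [0.703, -0.193, -0.001])]
tin [(0.93, [0.35, 0.179, 0.002]), (0.37, [0.542, -0.174, 0.067])]
side 393.2583817279962 [ 0.064 -0.563  0.812]
scale [(0.95, [0.503, 0.185, -0.002])]
rack_top [(0.79, [0.541, -0.181, 0.07])]
pan_top [(0.59, [0.505, 0.188, 0.073])]
dial_center [(0.6, [0.671, 0.198, 0.076])]
large1 [(0.95, [0.556, 0.103, 0.074]), (0.5, [0.46, 0.11, 0.075]), (0.19, [0.479, -0.272, 0.07])]
loaf [(0.6, [0.492, -0.075, 0.067]), (0.25, [0.502, 0.187, 0.072])]
medium [(0.94, [0.481, -0.183, 0.074]), (0.73, [0.377, -0.223, 0.003]), (0.49, [0.376, -0.127, 0.002]), (0.43, [0.676, 0.195, 0.075])]
small1 [(0.86, [0.48, -0.271, 0.071]), (0.58, [0.589, -0.17, 0.072]), (0.55, [0.6, -0.077, 0.069])]
jar [(0.7, [0.601, -0.282, 0.068])]
pump [(0.84, [0.707, -0.193, 0.002]), (0.64, [0.35, 0.18, -0.002])]
tin [(0.7, [0.35, 0.18, -0.002])]
```

View pics/top1.png

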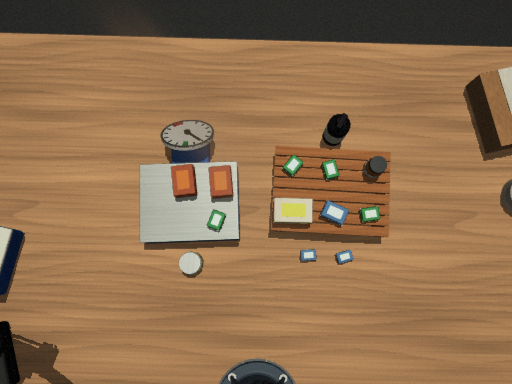

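View pics/side1.png

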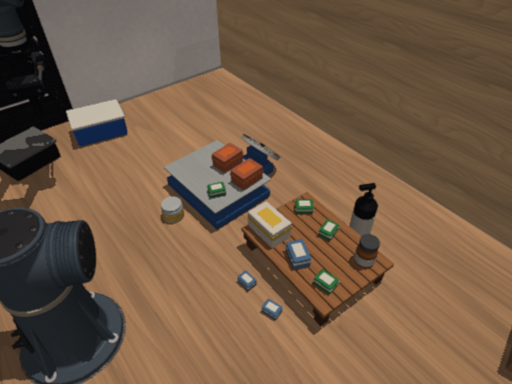

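```bash
cat >> h.py <<'E'
def pan(P):  # pan height from clear area
    m=(abs(P[...,0]-.50)<.085)&(abs(P[...,1]-.28)<.025)&(P[...,2]>.03)&(P[...,2]<.12); b=P[m][:,2]
    t=(abs(P[...,0]-.30)<.03)&(abs(P[...,1]-.05)<.05); return np.median(b),len(b),np.median(P[t][:,2])
def dial(im,ci,c,f=None,psi=0,S=400,R=.08):
    R_=np.array([[np.cos(psi),-np.sin(psi),0],[np.sin(psi),np.cos(psi),0],[0,0,1]])
    u=R_@np.array([-.7071,0,.7071]); r=R_@np.array([0,1.,0])
    pr=lambda p:(lambda q:[ci['fx']*q[0]/q[2]+ci['cx'],ci['fy']*q[1]/q[2]+ci['cy']])((ci['world_to_cam']@np.r_[p,1])[:3])
    src=np.float32([pr(c+a*r*R+b*u*R) for a,b in((-1,1),(1,1),(1,-1),(-1,-1))])
    H=cv2.getPerspectiveTransform(src,np.float32([[0,0],[S,0],[S,S],[0,S]]))
    o=cv2.warpPerspective(im,H,(S,S),flags=cv2.INTER_CUBIC)
    if f: cv2.imwrite('pics/'+f,o)
    return o
def bars(P,im,c):
    for t in('large1','loaf','medium','small1'):
        for r in models.outline_of(c,t):
            if r['p']<.3: continue
            Q=P[r['mask']]; Q=Q[Q[:,2]>-.1]; z=np.percentile(Q[:,2],85); Q=Q[abs(Q[:,2]-z)<.006]
            if len(Q)<15: continue
            (cx,cy),(w,h),a=cv2.minAreaRect((Q[:,:2]*1000).astype(np.float32))
            if w<h: w,h,a=h,w,a+90
            print(t,round(float(r['p']),2),'c',round(cx),round(cy),'top',round(z*1000),'size',round(w),round(h),'long axis deg',round((a+90)%180-90))
E
python3 - <<'E'
from h import *
im,d,ci=cap('top'); P=cloud(d,ci); print(pan(P)); bars(P,im,'top')
m=(P[...,0]>.4)&(P[...,0]<.62)&(P[...,1]>.04)&(P[...,1]<.33)&(abs(P[...,2]-.075)<.008); Q=P[m]; print('pan',cv2.minAreaRect((Q[:,:2]*1000).astype(np.float32)))
o=dial(im,ci,np.array([.672,.195,.08]),None)
im,d,ci=cap('side'); P=cloud(d,ci); print(pan(P)); bars(P,im,'side')
cv2.imwrite('pics/dial1.png',o)
E
```

```text
(np.float64(0.0751777913431888), 1316, np.float64(2.2715507439374782e-05))
large1 0.72 c 551 197 top 124 size 75 54 long axis deg 8
large1 0.71 c 551 105 top 123 size 74 54 long axis deg 7
loaf 0.67 c 483 -76 top 125 size 93 59 long axis deg -89
medium 0.66 c 483 -181 top 105 size 59 42 long axis deg 67
medium 0.56 c 375 -219 top 24 size 40 28 long axis deg -74
medium 0.54 c 376 -124 top 23 size 40 28 long axis deg -84
small1 0.78 c 457 113 top 101 size 45 33 long axis deg -19
small1 0.74 c 601 -75 top 97 size 45 34 long axis deg -38
small1 0.61 c 482 -271 top 97 size 45 33 long axis deg -86
small1 0.61 c 593 -171 top 97 size 44 35 long axis deg 17
pan ((504.28326416015625, 187.70909118652344), (200.7136993408203, 251.19212341308594), 3.4594359397888184)
(np.float64(0.07481809207791751), 548, np.float64(-0.00037889335518664913))
large1 0.72 c 554 175 top 122 size 92 75 long axis deg -85
loaf 0.86 c 485 -78 top 123 size 95 63 long axis deg -89
loaf 0.38 c 701 -192 top 150 size 23 22 long axis deg 22
medium 0.73 c 483 -184 top 103 size 60 42 long axis deg 67
medium 0.6 c 376 -128 top 22 size 41 28 long axis deg -83
medium 0.58 c 375 -221 top 22 size 40 29 long axis deg -73
small1 0.76 c 457 110 top 100 size 44 33 long axis deg -21
small1 0.62 c 592 -174 top 96 size 45 34 long axis deg 18
small1 0.61 c 482 -274 top 95 size 44 36 long axis deg -82
small1 0.49 c 601 -77 top 95 size 43 36 long axis deg -35
```

View pics/dial1.png

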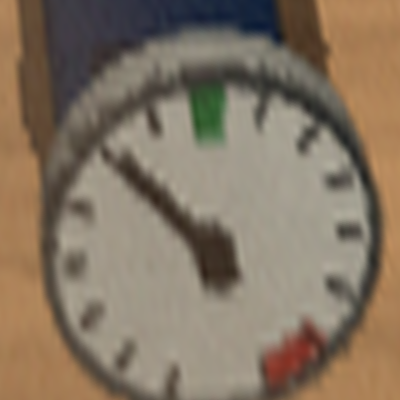

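The dial crop shows the pointer from its hub at (218,248) to its tip at (102,150). The green band is at (209,115), so the reading is about 2.0 rad, and the pan height agrees at 75 mm. About 160 g is missing, which means the medium bar plus one or two smalls.

```bash
cat >> h.py <<'E'
def to(x,y,z,yaw,mod=True):
    s=bot.read_state(); R=np.array(s['tcp_rot']); d=R.T@(np.array([x,y,z])-s['position'])
    cur=np.degrees(np.arctan2(R[1,1],R[0,1])); dy=-(yaw-cur)
    if mod: dy=(dy+180)%360-180
    print('t',round(s['time_s'],2),'pos',np.round(s['position'],4),'yaw',round(cur,1),'j6',round(s['joint_positions'][5]),'open',round(s['opening'],3),'gf',round(s['grasp_force'],1),'F',np.round(s['force'],1),'\n shift',np.round(d,4),'az',round(dy,1))
E
python3 -c "
from h import *
to(.483,-.182,.2,-23)"
```

```text
t 1.7 pos [0.1893 0.5956 0.1999] yaw 72.4 j6 -10 open 1.001 gf 0.0 F [ 0.4 -0.2  0. ] 
 shift [-5.155e-01 -6.521e-01 -1.000e-04] az 95.4
```

```bash
python3 -m jog '[[1,-0.5155,-0.652,0,0,0,95.4],[1,-0.5155,-0.652,0,0,0,95.4],[1,-0.5155,-0.652,0,0,0,95.4],[1,-0.5155,-0.652,0,0,0,95.4],[1,-0.5155,-0.652,0,0,0,95.4],[1,-0.5155,-0.652,0,0,0,95.4],[1,-0.5155,-0.652,0,0,0,95.4],[1,-0.5155,-0.652,0,0,0,95.4],[1,-0.5155,-0.652,0,0,0,95.4],[1,-0.5155,-0.652,0,0,0,95.4],[1,-0.5155,-0.652,0,0,0,95.4],[1,-0.5155,-0.652,0,0,0,95.4],[1,-0.5155,-0.652,0,0,0,95.4],[1,-0.5155,-0.652,0,0,0,95.4],[1,-0.5155,-0.652,0,0,0,95.4],[1,-0.5155,-0.652,0,0,0,95.4],[1,-0.5155,-0.652,0,0,0,95.4]]'; python3 -c "
from h import *
to(.483,-.182,.085,-23)
im,d,ci=cap('wrist','w1.png'); P=cloud(d,ci); bars(P,im,'wrist')"
```

```text
time_s: 3.82
position: [0.4823, -0.1799, 0.2]
tcp_rot: [[0.389, 0.921, -0.001], [0.921, -0.389, 0.001], [0.0, -0.001, -1.0]]
force: [0.3, 0.6, 0.1]
opening: 0.998
grasp_force: 0.0
t 3.83 pos [ 0.4823 -0.1799  0.2   ] yaw -22.9 j6 -10 open 0.998 gf 0.0 F [0.3 0.6 0.1] 
 shift [-0.0017  0.0016  0.115 ] az 0.1
large1 0.66 c 590 -268 top 127 size 26 8 long axis deg 31
large1 0.62 c 483 -183 top 105 size 59 40 long axis deg 67
loaf 0.63 c 484 -78 top 125 size 95 60 long axis deg -90
medium 0.77 c 376 -221 top 23 size 40 28 long axis deg -73
medium 0.76 c 484 -183 top 105 size 59 41 long axis deg 67
medium 0.68 c 378 -126 top 24 size 40 28 long axis deg -84
small1 0.98 c 594 -173 top 96 size 45 35 long axis deg 16
small1 0.96 c 602 -78 top 96 size 46 35 long axis deg -38
small1 0.86 c 482 -272 top 96 size 49 29 long axis deg 89
```

View pics/w1.png

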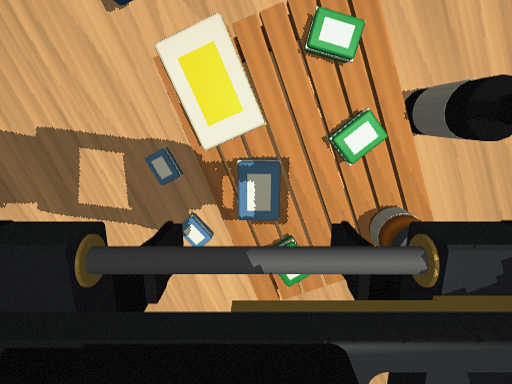

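The wrist view shows the medium bar at (258,190), lined up between the fingers. I'll descend and grip.

```bash
python3 -m jog '[[1,-0.0005,0.0025,0.05,0,0,0],[1,-0.0005,0.0025,0.09,0,0,0],[1,-0.0005,0.0025,0.107,0,0,0],[1,-0.0005,0.0025,0.1145,0,0,0],[0.6,-0.0005,0.0025,0.1145,0,0,0],[0.5,-0.0005,0.0025,0.1145,0,0,0],[0.4,-0.0005,0.0025,0.1145,0,0,0],[0.3,-0.0005,0.0025,0.1145,0,0,0],[0.3,-0.0005,0.0025,0.1145,0,0,0],[0.3,-0.0005,0.0025,0.1145,0,0,0],[0.3,-0.0005,0.0025,0.105,0,0,0],[0.3,-0.0005,0.0025,0.08,0,0,0],[0.3,-0.0005,0.0025,0.03,0,0,0],[0.3,-0.0005,0.0025,-0.015,0,0,0],[0.3,-0.0005,0.0025,-0.02,0,0,0]]'; python3 -c "
from h import *
to(.455,.255,.2,-23)"
```

```text
time_s: 5.95
position: [0.4873, -0.1846, 0.2241]
tcp_rot: [[0.391, 0.92, 0.007], [0.92, -0.391, -0.005], [-0.002, 0.009, -1.0]]
force: [0.7, -0.7, 0.8]
opening: 0.299
grasp_force: 0.0
t 5.95 pos [ 0.4873 -0.1846  0.2241] yaw -23.0 j6 -10 open 0.299 gf 0.0 F [ 0.7 -0.7  0.8] 
 shift [ 0.392  -0.2019  0.0217] az -0.0
```

```bash
python3 -c "
from h import *
im,d,ci=cap('wrist','w2.png'); P=cloud(d,ci); bars(P,im,'wrist')
s=bot.read_state();print(s['position'])
im,d,ci=cap('top'); P=cloud(d,ci); bars(P,im,'top')"
```

```text
loaf 0.93 c 483 -77 top 123 size 95 60 long axis deg -90
medium 0.87 c 376 -125 top 22 size 39 28 long axis deg -85
medium 0.7 c 382 -216 top 22 size 43 19 long axis deg -55
medium 0.68 c 592 -172 top 95 size 46 34 long axis deg 17
medium 0.58 c 482 -182 top 103 size 60 41 long axis deg 66
small1 0.93 c 601 -77 top 95 size 45 35 long axis deg -37
small1 0.82 c 592 -172 top 95 size 46 34 long axis deg 17
small1 0.57 c 475 -256 top 95 size 26 12 long axis deg 11
[ 0.48411424 -0.18273075  0.21862183]
large1 0.9 c 551 197 top 123 size 75 54 long axis deg 8
large1 0.81 c 551 105 top 123 size 73 54 long axis deg 7
loaf 0.65 c 483 -76 top 125 size 94 60 long axis deg -89
medium 0.35 c 601 -75 top 97 size 44 33 long axis deg -37
small1 0.84 c 457 114 top 102 size 45 34 long axis deg -21
small1 0.79 c 602 -75 top 97 size 44 34 long axis deg -37
small1 0.68 c 592 -171 top 97 size 44 34 long axis deg 14
small1 0.48 c 477 -285 top 96 size 18 17 long axis deg 4
```

View pics/w2.png

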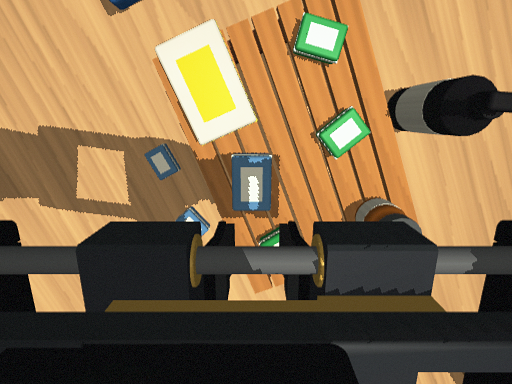

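The fingers were still closing when the lift began; the bar hasn't moved. I'll try again and check the grip before lifting.

```bash
python3 -m jog '[[1,0.001,-0.001,0.05,0,0,0],[1,0.001,-0.001,0.09,0,0,0],[1,0.001,-0.001,0.12,0,0,0],[1,0.001,-0.001,0.132,0,0,0],[1,0.001,-0.001,0.1345,0,0,0],[0.5,0.001,-0.001,0.1345,0,0,0],[0.4,0.001,-0.001,0.1345,0,0,0],[0.3,0.001,-0.001,0.1345,0,0,0],[0.3,0.001,-0.001,0.1345,0,0,0],[0.3,0.001,-0.001,0.1345,0,0,0]]'
```

```text
time_s: 7.7
position: [0.4847, -0.1821, 0.0856]
tcp_rot: [[0.391, 0.92, 0.0], [0.92, -0.391, -0.0], [-0.0, 0.0, -1.0]]
force: [-0.8, 0.3, 0.2]
opening: 0.391
grasp_force: 0.0
```

```bash
python3 -m jog '[[0.3,0,0,0,0,0,0],[0.3,0,0,0,0,0,0]]'; python3 -c "
from h import *
im,d,ci=cap('wrist','w3.png'); im2,d,ci=cap('side'); cv2.imwrite('pics/s3.png',np.hstack([cv2.resize(im,(400,300)),cv2.resize(im2[130:330,180:440],(390,300))]))
to(.484,-.182,.085,-23)"
```

```text
time_s: 7.95
position: [0.4846, -0.182, 0.0854]
tcp_rot: [[0.391, 0.92, -0.0], [0.92, -0.391, 0.0], [-0.0, -0.0, -1.0]]
force: [-0.6, 0.1, -0.0]
opening: 0.31
grasp_force: 0.0
t 8.05 pos [ 0.4846 -0.182   0.0854] yaw -23.0 j6 -10 open 0.303 gf 0.0 F [-0.  -0.2 -0.1] 
 shift [-0.0002 -0.0006  0.0004] az -0.0
```

View pics/s3.png

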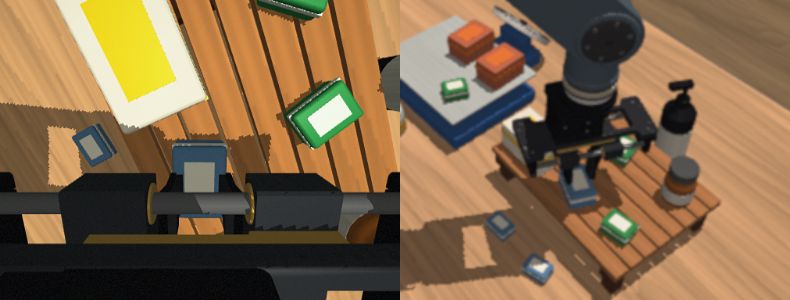

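```bash
python3 -c "
from h import *
s=bot.read_state(); R=np.array(s['tcp_rot']); p=np.array(s['position'])
for c in('wrist','side','top'):
    im,d,ci=cap(c); P=cloud(d,ci); bars(P,im,c)
    T=(P-p)@R
    m=(abs(T[...,0])<.05)&(abs(T[...,1])<.07)&(T[...,2]>-.08)&(T[...,2]<.015)&(im.max(-1)<70)
    v,u=np.nonzero(m); t=T[m]
    if len(t): print(c,len(t),'x',np.percentile(t[:,0],[1,50,99]).round(3),'y',np.percentile(t[:,1],[1,25,50,75,99]).round(3),'z',np.percentile(t[:,2],[1,50,99]).round(3),'px',u.min(),u.max(),v.min(),v.max())
    for q in([0,.013,.011],[0,-.013,.011],[0,.02,-.017],[0,0,-.017]):
        w=ci['world_to_cam']@np.r_[p+R@q,1]; print(q,ci['fx']*w[0]/w[2]+ci['cx'],ci['fy']*w[1]/w[2]+ci['cy'],w[2])
"
python3 -c "
import cv2;im=cv2.imread('pics/w3.png');cv2.imwrite('pics/w3z.png',cv2.resize(im[150:340,120:400],None,fx=2.8,fy=2.8,interpolation=2))"
```

```text
loaf 0.65 c 484 -83 top 125 size 85 60 long axis deg 90
medium 0.77 c 377 -126 top 23 size 40 29 long axis deg -85
medium 0.73 c 483 -183 top 104 size 60 42 long axis deg 67
small1 0.92 c 593 -173 top 96 size 45 34 long axis deg 16
small1 0.76 c 594 -93 top 95 size 39 8 long axis deg -26
wrist 2109 x [-0.009  0.009  0.029] y [-0.023 -0.016 -0.002  0.016  0.023] z [-0.079 -0.051  0.009] px 200 373 148 299
[0, 0.013, 0.011] 274.798782968334 217.8265504269136 0.20786262689788565
[0, -0.013, 0.011] 237.77301865392718 217.83277463404488 0.20789199254022234
[0, 0.02, -0.017] 288.9481926319996 232.90255716265588 0.1807702198778869
[0, 0, -0.017] 256.1959733935327 232.90617901451003 0.1807928088335305
large1 0.75 c 504 185 top 76 size 252 199 long axis deg -86
large1 0.7 c 552 194 top 122 size 77 56 long axis deg 8
large1 0.57 c 552 102 top 122 size 76 56 long axis deg 8
loaf 0.94 c 483 -78 top 123 size 96 60 long axis deg 89
medium 0.8 c 480 -186 top 103 size 55 41 long axis deg 70
medium 0.75 c 377 -126 top 22 size 41 28 long axis deg -84
medium 0.73 c 376 -221 top 22 size 40 29 long axis 
[... 538 characters left out ...]
17] 297.7734184321595 249.31154446805112 0.8939377224394531
large1 0.96 c 552 105 top 123 size 75 54 long axis deg 6
large1 0.73 c 544 -176 top 73 size 300 216 long axis deg 88
large1 0.59 c 552 197 top 123 size 75 53 long axis deg 8
loaf 0.76 c 483 -76 top 125 size 93 59 long axis deg -89
small1 0.79 c 593 -170 top 97 size 45 34 long axis deg 18
small1 0.5 c 601 -75 top 97 size 46 33 long axis deg -39
[0, 0.013, 0.011] 335.3369296720686 207.61927396857087 1.2393387224232666
[0, -0.013, 0.011] 331.3080801172986 216.89684599953117 1.2358513729371903
[0, 0.02, -0.017] 338.18749307866375 203.90438299792868 1.212560581074308
[0, 0, -0.017] 335.02816733602003 211.18594677532602 1.2098780045465571
```

View pics/w3z.png

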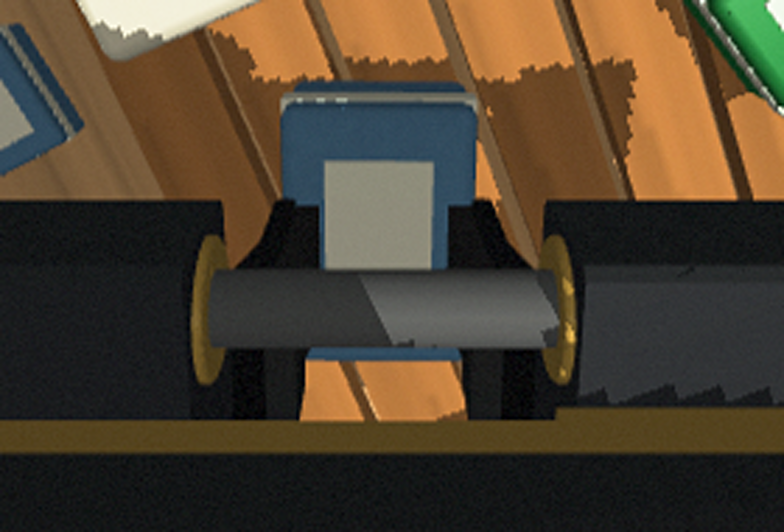

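```bash
python3 -c "
from h import *
s=bot.read_state(); R=np.array(s['tcp_rot']); p=np.array(s['position']); print(p,s['opening'],s['grasp_force'],s['force'])
im,d,ci=cap('wrist'); P=cloud(d,ci); T=(P-p)@R
for v in(205,222,226,235,285):
  for u in(214,222,228,232,256,280,284,290,298): print(v,u,im[v,u],np.round(T[v,u]*1000))
" | grep -v '^$'
```

```text
[ 0.48464603 -0.18204493  0.08547059] 0.302597783342856 0.0 [ 0.63825548  0.77842379 -0.28640939]
205 214 [ 48  80 112] [  9. -30.  14.]
205 222 [87 70 43] [ 18. -20. -18.]
205 228 [92 74 48] [ 18. -17. -18.]
205 232 [93 74 50] [ 18. -14. -18.]
205 256 [95 77 50] [ 18.  -0. -18.]
205 280 [94 76 52] [ 18.  14. -17.]
205 284 [92 74 48] [ 18.  17. -17.]
205 290 [ 65 113 165] [ 9. 24. 14.]
205 298 [ 56  87 113] [-12.  39.  84.]
222 214 [ 38  73 110] [ -4. -30.  13.]
222 222 [12 10  5] [ 11. -19. -28.]
222 228 [95 75 48] [  7. -17. -18.]
222 232 [95 76 48] [  8. -15. -18.]
222 256 [123 140 141] [  8.  -0. -18.]
222 280 [99 80 52] [  8.  14. -19.]
222 284 [102  81  54] [  7.  17. -18.]
222 290 [6 1 2] [ 11.  19. -27.]
222 298 [ 34  67 104] [-4. 30. 13.]
226 214 [ 35  71 107] [ -7. -30.  14.]
226 222 [13 12  4] [ 11. -19. -33.]
226 228 [15  9 11] [  9. -16. -29.]
226 232 [17 19 16] [  9. -14. -29.]
226 256 [123 140 143] [  5.  -0. -19.]
226 280 [17 13 14] [  9.  13. -29.]
226 284 [17 16 18] [  9.  16. -28.]
226 290 [16 11 13] [ 11.  19. -33.]
226 298 [ 38  79 116] [-7. 30. 14.]
235 214 [14 14 17] [ 11. -21. -46.]
235 222 [13 11 11] [ 10. -18. -44.]
235 228 [18 15 17] [  9. -15. -42.]
235 232 [19 19 18] [  7. -13. -38.]
235 256 [122 138 142] [ -1.  -0. -19.]
235 280 [12 14 10] [  5.  13. -33.]
235 284 [13 18 14] [  9.  15. -41.]
235 290 [20 20 18] [  9.  18. -41.]
235 298 [12 12  8] [ 11.  21. -47.]
285 214 [14  7  8] [  1. -18. -76.]
285 222 [28 30 30] [ -2. -15. -72.]
285 228 [16 14 12] [ -6. -13. -65.]
285 232 [ 67 131 200] [-55. -18.  14.]
285 256 [ 61 119 185] [-54.  -0.  13.]
285 280 [ 67 135 207] [-55.  18.  14.]
285 284 [22 31 44] [ -9.  13. -60.]
285 290 [28 27 23] [ -2.  15. -72.]
285 298 [23 22 22] [ -1.  18. -73.]
```

Depth on the fingers puts their tips about 28 mm *behind* the reported TCP, not 11 mm ahead. They closed above the bar, so the tool is really about 38 mm higher than reported. I'll open, go 30 mm lower and measure again.

```bash
python3 -m jog '[[1,0,0,0,0,0,0],[1,0,0,0,0,0,0],[1,0,0,0,0,0,0],[1,0,0,0,0,0,0],[1,0,0,0,0,0,0],[1,0,0,0.01,0,0,0],[1,0,0,0.02,0,0,0],[1,0,0,0.03,0,0,0],[1,0,0,0.03,0,0,0]]'; python3 -c "
from h import *
s=bot.read_state(); R=np.array(s['tcp_rot']); p=np.array(s['position']); print(p,s['opening'],s['force'])
im,d,ci=cap('wrist','w4.png'); P=cloud(d,ci); T=(P-p)@R*1000
m=(im.max(-1)<45)&(abs(T[...,0])<13)&(abs(abs(T[...,1])-51)<9)&(T[...,2]<8); t=T[m]
for sg in(-1,1):
  q=t[t[:,1]*sg>0]; print(len(q),np.percentile(q,[0,2,50,98,100],axis=0).round(0).tolist())
im,d,ci=cap('side','s4.png'); P=cloud(d,ci); T=(P-p)@R*1000
m=(im.max(-1)<50)&(abs(T[...,0])<13)&(abs(abs(T[...,1])-51)<12)&(T[...,2]<8); q=T[m]; print(len(q),np.percentile(q,[0,2,50,98,100],axis=0).round(0).tolist())
"
```

```text
time_s: 9.98
position: [0.4838, -0.1816, 0.0542]
tcp_rot: [[0.391, 0.92, -0.002], [0.92, -0.391, 0.001], [0.0, -0.003, -1.0]]
force: [0.8, -0.0, 0.0]
opening: 1.004
grasp_force: 0.0
[ 0.48381037 -0.18156796  0.05422798] 1.004077822461688 [ 0.83476809 -0.0126885   0.00632853]
2557 [[-12.0, -53.0, -110.0], [-10.0, -51.0, -105.0], [5.0, -47.0, -75.0], [13.0, -43.0, -28.0], [13.0, -42.0, -23.0]]
2233 [[-13.0, 43.0, -119.0], [-11.0, 44.0, -117.0], [4.0, 49.0, -74.0], [13.0, 52.0, -28.0], [13.0, 60.0, -24.0]]
385 [[-13.0, -63.0, -480.0], [-12.0, -61.0, -194.0], [-4.0, -46.0, -134.0], [12.0, 60.0, -29.0], [13.0, 63.0, -24.0]]
```

```bash
python3 -m jog '[[1,0,0,0.0065,0,0,0],[1,0,0,0.0065,0,0,0],[0.5,0,0,0.0065,0,0,0],[0.3,0,0,0.0065,0,0,0],[0.3,0,0,0.0065,0,0,0],[0.3,0,0,0.0065,0,0,0],[0.3,0,0,0.0065,0,0,0],[0.3,0,0,0.0065,0,0,0],[0.3,0,0,0.0065,0,0,0]]'
```

```text
time_s: 11.2
position: [0.4845, -0.182, 0.049]
tcp_rot: [[0.391, 0.92, -0.0], [0.92, -0.391, 0.0], [0.0, -0.0, -1.0]]
force: [-0.8, 0.9, 1.1]
opening: 0.479
grasp_force: 30.0
```

Gripped at 30 N with an opening of 41.7 mm. I'll lift and carry it to the free left part of the pan.

```bash
python3 -m jog '[[0.3,0,0,-0.01,0,0,0],[0.3,0,0,-0.04,0,0,0],[0.3,0.01,-0.005,-0.075,0,0,0],[0.3,0.03,-0.015,-0.091,0,0,0],[0.3,0.065,-0.034,-0.091,0,0,0],[0.3,0.11,-0.057,-0.091,0,0,0],[0.3,0.155,-0.08,-0.091,0,0,0],[0.3,0.2,-0.104,-0.091,0,0,0],[0.3,0.245,-0.127,-0.091,0,0,0],[0.3,0.29,-0.15,-0.091,0,0,0],[0.3,0.33,-0.171,-0.091,0,0,0],[0.3,0.365,-0.19,-0.091,0,0,0],[0.3,0.385,-0.2,-0.091,0,0,0],[0.3,0.395,-0.205,-0.091,0,0,0],[0.3,0.398,-0.2065,-0.08,0,0,0],[0.3,0.398,-0.2065,-0.055,0,0,0],[0.3,0.398,-0.2065,-0.03,0,0,0],[0.3,0.398,-0.2065,-0.018,0,0,0],[0.3,0.398,-0.2065,-0.018,0,0,0]]'; python3 -c "
from h import *
to(.45,.265,.0525,-23)"
```

```text
time_s: 13.58
position: [0.4496, 0.2642, 0.0659]
tcp_rot: [[0.392, 0.92, -0.003], [0.92, -0.392, -0.001], [-0.002, -0.002, -1.0]]
force: [-0.2, -0.1, -0.0]
opening: 0.478
grasp_force: 30.0
t 13.57 pos [0.4496 0.2642 0.0659] yaw -23.1 j6 41 open 0.478 gf 30.0 F [-0.2 -0.1 -0. ] 
 shift [0.0009 0.0001 0.0134] az -0.1
```

```bash
python3 -m jog '[[0.3,0,0,0.005,0,0,0],[0.3,0,0,0.009,0,0,0],[0.3,0,0,0.012,0,0,0],[0.3,0,0,0.014,0,0,0],[0.3,0,0,0.014,0,0,0],[0.52,0,0,0.014,0,0,0],[0.58,0,0,0.014,0,0,0],[0.65,0,0,0.014,0,0,0],[0.65,0,0,0.01,0,0,0],[0.65,0,0,-0.02,0,0,0],[0.65,0,0,-0.06,0,0,0],[0.65,0,0,-0.09,0,0,0],[0.65,0,0,-0.09,0,0,0]]'; python3 -c "
from h import *
s=bot.read_state()
im,d,ci=cap('top'); P=cloud(d,ci); print(pan(P)); bars(P,im,'top'); dial(im,ci,np.array([.683,.201,.069]),'dial2.png',psi=.06)
im,d,ci=cap('side'); P=cloud(d,ci); print(pan(P));
im,d,ci=cap('wrist'); P=cloud(d,ci); print(pan(P));
to(.593,-.173,.14,17); to(.482,-.272,.14,4);to(.601,-.076,.14,-38)"
```

```text
time_s: 15.2
position: [0.4522, 0.2657, 0.1595]
tcp_rot: [[0.391, 0.92, 0.006], [0.92, -0.391, 0.002], [0.004, 0.005, -1.0]]
force: [0.2, -0.2, -0.4]
opening: 0.649
grasp_force: 0.0
(np.float64(0.07491200241082896), 355, np.float64(-4.691262587963596e-05))
large1 0.72 c 552 104 top 120 size 75 54 long axis deg 6
large1 0.68 c 552 197 top 120 size 75 54 long axis deg 8
loaf 0.61 c 483 -76 top 125 size 94 59 long axis deg -89
medium 0.83 c 445 254 top 106 size 41 36 long axis deg -23
medium 0.59 c 376 -124 top 24 size 37 26 long axis deg -89
medium 0.58 c 375 -219 top 24 size 40 28 long axis deg -72
small1 0.77 c 482 -271 top 97 size 45 33 long axis deg -81
small1 0.65 c 457 113 top 99 size 44 34 long axis deg -20
small1 0.57 c 592 -171 top 96 size 44 35 long axis deg 16
small1 0.56 c 600 -74 top 97 size 43 34 long axis deg -37
(np.float64(0.07259529767130424), 493, np.float64(-0.00023800624740610843))
(np.float64(0.0734961244934243), 10911, np.float64(nan))
t 15.55 pos [0.4496 0.2647 0.1558] yaw -23.0 j6 41 open 0.65 gf 0.0 F [ 0.2 -0.  -0.4] 
 shift [-0.3467  0.3033  0.0158] az -40.0
t 15.55 pos [0.4496 0.2647 0.1558] yaw -23.0 j6 41 open 0.65 gf 0.0 F [ 0.2 -0.  -0.4] 
 shift [-0.4812  0.2399  0.0162] az -27.0
t 15.55 pos [0.4496 0.2647 0.1558] yaw -23.0 j6 41 open 0.65 gf 0.0 F [ 0.2 -0.  -0.4] 
 shift [-0.2543  0.2727  0.0157] az 15.0
  return _methods._mean(a, axis=axis, dtype=dtype,
  ret = ret.dtype.type(ret / rcount)
```

View pics/dial2.png

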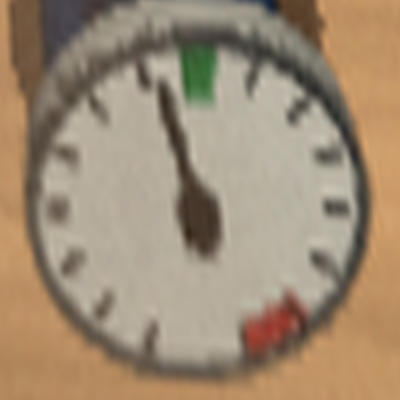

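The dial crop shows the tip at (162,82), the hub at (201,207) and green at (199,75). That reads about 2.5 rad, so at least one small is needed. I'm going to the small at (0.601,-0.076), well clear of the pump.

```bash
python3 -m jog '[[0.75,-0.2543,0.2727,0,0,0,-75],[0.75,-0.2543,0.2727,0,0,0,-75],[0.75,-0.2543,0.2727,0,0,0,-75],[0.75,-0.2543,0.2727,0,0,0,-75],[0.75,-0.2543,0.2727,0,0,0,-75],[0.75,-0.2543,0.2727,0,0,0,-75],[0.75,-0.2543,0.2727,0,0,0,-75],[0.75,-0.2543,0.2727,0,0,0,-75],[0.75,-0.2543,0.2727,0,0,0,-75],[0.75,-0.2543,0.2727,0.04,0,0,-75],[0.75,-0.2543,0.2727,0.075,0,0,-75],[0.75,-0.2543,0.2727,0.075,0,0,-75],[0.75,-0.2543,0.2727,0.075,0,0,-75]]'; python3 -c "
from h import *
to(.601,-.076,.048,52)"
```

```text
time_s: 17.18
position: [0.6025, -0.0755, 0.0827]
tcp_rot: [[-0.788, 0.616, 0.001], [0.616, 0.788, -0.0], [-0.001, 0.0, -1.0]]
force: [-0.1, -0.1, 1.3]
opening: 0.747
grasp_force: 0.0
t 17.18 pos [ 0.6025 -0.0755  0.0827] yaw 52.0 j6 -70 open 0.747 gf 0.0 F [-0.1 -0.1  1.3] 
 shift [ 0.0009 -0.0013  0.0347] az -0.0
```

```bash
python3 -m jog '[[0.75,0.001,-0.001,0.015,0,0,0],[0.75,0.001,-0.001,0.027,0,0,0],[0.75,0.001,-0.001,0.0345,0,0,0],[0.5,0.001,-0.001,0.0345,0,0,0],[0.3,0.001,-0.001,0.0345,0,0,0],[0.2,0.001,-0.001,0.0345,0,0,0],[0.2,0.001,-0.001,0.0345,0,0,0],[0.2,0.001,-0.001,0.0345,0,0,0],[0.2,0.001,-0.001,0.0345,0,0,0],[0.2,0.001,-0.001,0.0345,0,0,0]]'; python3 -c "
from h import *
to(.445,.185,.145,0)"
```

```text
time_s: 18.42
position: [0.6012, -0.0764, 0.0483]
tcp_rot: [[-0.788, 0.616, 0.002], [0.616, 0.788, -0.001], [-0.002, 0.0, -1.0]]
force: [-0.3, -0.3, 6.4]
opening: 0.385
grasp_force: 30.7
t 18.43 pos [ 0.6012 -0.0764  0.0483] yaw 52.0 j6 -70 open 0.385 gf 30.7 F [-0.3 -0.3  6.4] 
 shift [ 0.2839  0.1097 -0.0972] az 52.0
```

```bash
python3 -m jog '[[0.2,0,0,-0.01,0,0,0],[0.2,0,0,-0.04,0,0,0],[0.2,0.012,0.005,-0.075,0,0,4],[0.2,0.03,0.012,-0.095,0,0,10],[0.2,0.065,0.025,-0.097,0,0,18],[0.2,0.1,0.039,-0.097,0,0,26],[0.2,0.14,0.054,-0.097,0,0,34],[0.2,0.18,0.07,-0.097,0,0,42],[0.2,0.22,0.085,-0.097,0,0,48],[0.2,0.255,0.0985,-0.097,0,0,52],[0.2,0.275,0.106,-0.097,0,0,52],[0.2,0.284,0.11,-0.09,0,0,52],[0.2,0.284,0.11,-0.06,0,0,52],[0.2,0.284,0.11,-0.035,0,0,52],[0.2,0.284,0.11,-0.02,0,0,52],[0.2,0.284,0.11,-0.015,0,0,52],[0.2,0.284,0.11,-0.015,0,0,52]]'; python3 -c "
from h import *
to(.445,.185,.050,0)"
```

```text
time_s: 20.55
position: [0.4447, 0.1855, 0.0622]
tcp_rot: [[0.001, 1.0, -0.0], [1.0, -0.001, -0.0], [-0.0, -0.0, -1.0]]
force: [-0.2, -0.3, -0.0]
opening: 0.388
grasp_force: 30.0
t 20.55 pos [0.4447 0.1855 0.0622] yaw -0.1 j6 9 open 0.388 gf 30.0 F [-0.2 -0.3 -0. ] 
 shift [-0.0005  0.0003  0.0122] az -0.1
```

```bash
python3 -m jog '[[0.2,0,0,0.005,0,0,0],[0.2,0,0,0.009,0,0,0],[0.2,0,0,0.0115,0,0,0],[0.2,0,0,0.013,0,0,0],[0.2,0,0,0.013,0,0,0],[0.42,0,0,0.013,0,0,0],[0.48,0,0,0.013,0,0,0],[0.55,0,0,0.013,0,0,0],[0.55,0,0,0.01,0,0,0],[0.55,0,0,-0.02,0,0,0],[0.55,0,0,-0.06,0,0,0],[0.55,-0.03,0,-0.09,0,0,0],[0.55,-0.06,0,-0.09,0,0,0],[0.55,-0.1,0,-0.09,0,0,0],[0.55,-0.1,0,-0.09,0,0,0]]'; cat > rd.py <<'E'
from h import *
from scipy.optimize import minimize
def read(f):
    o=np.mean([dial(*(lambda a:(a[0],a[2]))(cap('top')),np.array([.683,.201,.069]),None,psi=.06).astype(float) for _ in range(3)],0).astype(np.uint8)
    hsv=cv2.cvtColor(o,cv2.COLOR_BGR2HSV); g=cv2.inRange(hsv,(40,110,50),(85,255,255)); r=cv2.inRange(hsv,(0,130,90),(8,255,255))
    r[:, :200]=0; r[:240]=0
    # face outline: bright low-sat region -> ellipse
    w=cv2.inRange(hsv,(0,0,135),(180,70,255)); w=cv2.morphologyEx(w|g|r,cv2.MORPH_CLOSE,np.ones((31,31)))
    c=max(cv2.findContours(w,0,1)[0],key=cv2.contourArea); E=cv2.fitEllipse(cv2.convexHull(c)); print('ell',np.round(E[0]),np.round(E[1]),round(E[2]))
    k=(o.max(-1)<95).astype(np.uint8); n,l,st,ce=cv2.connectedComponentsWithStats(k)
    i=l[int(E[0][1])-3:int(E[0][1])+8,int(E[0][0])-3:int(E[0][0])+8]; i=i[i>0]; i=np.bincount(i).argmax() if len(i) else 0
    v,u=np.nonzero(l==i); q=np.c_[u,v].astype(np.float32); vx,vy,x0,y0=cv2.fitLine(q,cv2.DIST_L2,0,.01,.01).ravel()
    if vy>0: vx,vy=-vx,-vy
    A=lambda x,y:np.degrees(np.arctan2(x,-y))
    gm=np.array(cv2.moments(g,True)['m10'])/g.astype(bool).sum(),cv2.moments(g,True)['m01']/g.astype(bool).sum()
    rm=cv2.moments(r,True); rm=(rm['m10']/rm['m00'],rm['m01']/rm['m00'])
    ph=A(vx,vy); 
    for c0 in(E[0],(x0+vx*0,y0)):
        pass
    ga=A(gm[0]-E[0][0],gm[1]-E[0][1]); ra=A(rm[0]-E[0][0],rm[1]-E[0][1]); tip=q[(q@[vx,vy]).argmax()]
    ta=A(tip[0]-E[0][0],tip[1]-E[0][1])
    print('pointer dir',round(ph,1),'tip dir',round(ta,1),tip,'green',round(ga,1),'red',round(ra,1),'(expect green->red',round(np.degrees(5.375-2.8),1),') n',len(q)); print('angle line',2.8+np.radians(ph-ga),'tip',2.8+np.radians(ta-ga))
    cv2.imwrite('pics/'+f,o); return o
E
python3 -c "
from rd import *
read('dial3.png'); s=bot.read_state(); print(s['position'],s['time_s'])
im,d,ci=cap('top'); P=cloud(d,ci); print(pan(P)); bars(P,im,'top')
im,d,ci=cap('side'); P=cloud(d,ci); print(pan(P))"
```

```text
time_s: 22.42
position: [0.4446, 0.0839, 0.1528]
tcp_rot: [[0.004, 1.0, 0.0], [1.0, -0.004, -0.0], [-0.0, 0.0, -1.0]]
force: [0.2, -0.4, -0.1]
opening: 0.548
grasp_force: 0.0
ell [195. 175.] [328. 383.] 176
pointer dir -22.2 tip dir -7.7 [175.  29.] green 1.8 red 153.4 (expect green->red 147.5 ) n 9298
angle line 2.382281522200864 tip 2.634376417566792
[0.4442477  0.08614792 0.15249387] 22.575
(np.float64(0.07159230283822904), 1259, np.float64(0.7163217581303596))
large1 0.92 c 554 197 top 119 size 70 54 long axis deg 9
large1 0.77 c 578 107 top 119 size 52 21 long axis deg -88
loaf 0.87 c 483 -76 top 125 size 94 60 long axis deg -89
loaf 0.54 c 592 -170 top 97 size 44 33 long axis deg 18
medium 0.97 c 449 265 top 105 size 60 42 long axis deg 67
medium 0.52 c 377 -124 top 24 size 40 27 long axis deg -83
medium 0.51 c 374 -218 top 24 size 40 27 long axis deg -72
medium 0.46 c 483 -76 top 125 size 94 59 long axis deg -89
small1 0.5 c 591 -170 top 97 size 42 33 long axis deg 18
small1 0.49 c 482 -271 top 96 size 46 34 long axis deg -81
(np.float64(0.07080513772808794), 137, np.float64(0.5677155475512731))
```

View pics/dial3.png

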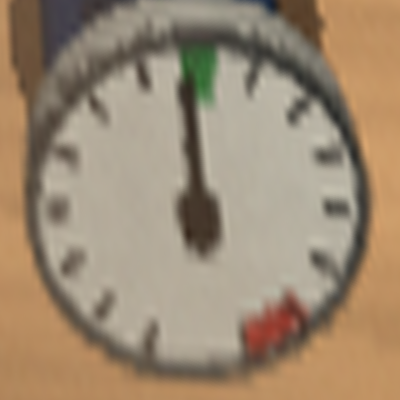

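```bash
python3 -m jog '[[0.4,0.03,0.05,0,0,0,0],[0.3,0.03,0.11,0,0,0,0],[0.2,0.03,0.17,0,0,0,0],[0.2,0.03,0.22,0,0,0,0],[0.2,0.03,0.236,0,0,0,0],[0.2,0.03,0.236,0,0,0,0],[0.2,0.03,0.236,0,0,0,0],[0.2,0.03,0.236,0,0,0,0]]'; python3 -c "
from h import *
s=bot.read_state(); print(s['position'],s['time_s'])
im,d,ci=cap('wrist','w5.png'); P=cloud(d,ci)
m=(P[...,2]>.03)&(P[...,2]<.14)&(P[...,0]>.6)&(P[...,0]<.76)&(P[...,1]>.1)&(P[...,1]<.3)&(im.min(-1)>110)
Q=P[m]; c=Q.mean(0); U,S,V=np.linalg.svd(Q-c,full_matrices=False); print('n',V[2],c,len(Q))
o=dial(im,ci,np.array([.683,.201,.069]),None,psi=.06,S=560)
cv2.imwrite('pics/w5d.png',np.hstack([o,cv2.resize(im,(240,180)) if 0 else cv2.copyMakeBorder(cv2.resize(im,(240,180)),0,380,0,0,0)]))
"
```

```text
time_s: 23.88
position: [0.6792, 0.1159, 0.1525]
tcp_rot: [[0.0, 1.0, -0.001], [1.0, -0.0, -0.0], [-0.0, -0.001, -1.0]]
force: [0.6, 0.2, -0.6]
opening: 0.201
grasp_force: 0.0
[0.67917014 0.11587964 0.15254468] 23.875
n [ 0.54488598 -0.09712405  0.83286624] [0.66798882 0.19639532 0.08893294] 14271
```

View pics/w5d.png

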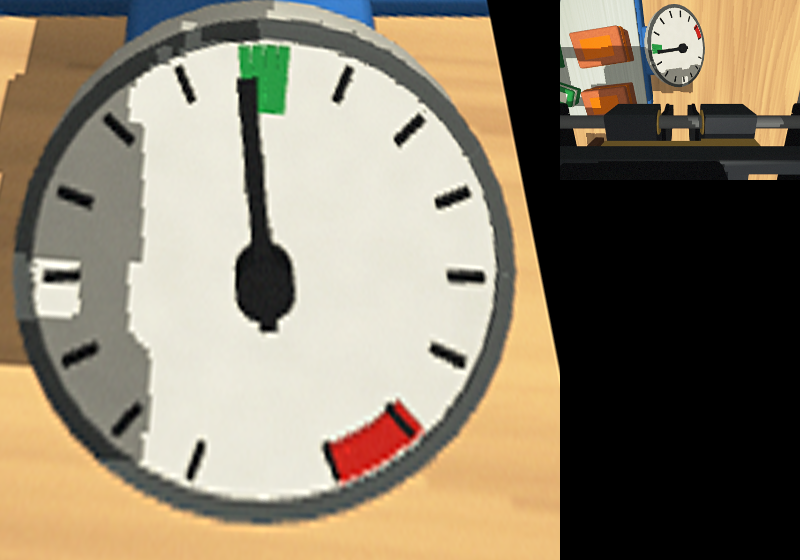

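The wrist view is sharp. The pivot is at (264,276), the pointer tip at (247,80) and the green edges at x of about 239 and 290. That gives 2.80 − 0.085 = 2.715 rad, which is inside the band; another small would bring it to about 2.91, at the upper edge. I'll check the bars' poses, measure the pointer numerically, and then hand in.

```bash
python3 -c "
from h import *
im,d,ci=cap('top'); P=cloud(d,ci); bars(P,im,'top'); im,d,ci=cap('side'); print('side'); P=cloud(d,ci); bars(P,im,'side')
im,d,ci=cap('wrist'); o=dial(im,ci,np.array([.683,.201,.069]),None,psi=.06,S=560)
k=(o.max(-1)<70).astype(np.uint8); n,l=cv2.connectedComponents(k); i=l[276,264]; v,u=np.nonzero(l==i); vx,vy,x0,y0=cv2.fitLine(np.c_[u,v].astype(np.float32),2,0,.01,.01).ravel()
g=(o[...,1]>o[...,0].astype(int)+40)&(o[...,1]>o[...,2].astype(int)+40); g[200:]=0
E=[(np.nonzero(g[y])[0].min(),np.nonzero(g[y])[0].max()) for y in range(50,72)]; xp=264
print('pointer',np.degrees(np.arctan(vx/vy)),'->',2.8-np.arctan(vx/vy),'green edges rad',np.mean([(a-264)/(276-y) for y,(a,b) in zip(range(50,72),E)]),np.mean([(b-264)/(276-y) for y,(a,b) in zip(range(50,72),E)]),'x at pivot',x0+(276-y0)*vx/vy)
"
```

```text
large1 0.66 c 542 -176 top 73 size 300 220 long axis deg 88
large1 0.57 c 552 92 top 119 size 75 32 long axis deg 2
loaf 0.93 c 483 -76 top 125 size 94 59 long axis deg -89
loaf 0.61 c 542 -176 top 73 size 300 220 long axis deg 88
medium 0.7 c 376 -123 top 24 size 39 26 long axis deg -89
medium 0.59 c 375 -219 top 24 size 40 28 long axis deg -71
small1 0.77 c 593 -171 top 96 size 44 34 long axis deg 17
small1 0.75 c 552 92 top 119 size 75 32 long axis deg 2
small1 0.57 c 458 101 top 97 size 32 15 long axis deg 2
small1 0.52 c 482 -271 top 97 size 45 34 long axis deg -80
small1 0.43 c 510 88 top 73 size 199 51 long axis deg 3
side
large1 0.83 c 552 194 top 117 size 76 55 long axis deg 6
large1 0.75 c 552 103 top 117 size 76 58 long axis deg 6
loaf 0.83 c 484 -78 top 123 size 98 60 long axis deg 90
medium 0.85 c 375 -223 top 22 size 39 28 long axis deg -71
medium 0.74 c 484 -78 top 123 size 97 60 long axis deg 90
medium 0.72 c 449 261 top 104 size 62 41 long axis deg 67
medium 0.48 c 377 -126 top 22 size 41 28 long axis deg -86
small1 0.87 c 482 -274 top 96 size 44 35 long axis deg -80
small1 0.6 c 592 -175 top 96 size 42 33 long axis deg 14
small1 0.5 c 457 110 top 95 size 45 34 long axis deg -19
small1 0.48 c 444 181 top 95 size 45 35 long axis deg 89
pointer 5.2015553 -> 2.7092156 green edges rad -0.11263755181301204 0.11161351478756044 x at pivot 263.93863
```

```bash
python3 -c "
from rig import workorder
print(workorder.hand_in())"
```

```text
the job is handed in; nothing more can be done
None
```

I added the medium bar and one small bar to the scale and handed the job in; the pointer rested at about 2.71 rad, inside the green band (2.68–2.92) but only about 0.02–0.03 rad above its lower edge, the other bars stand on the rack, and no verdict was returned.

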